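# Hold a tube rack against its docking bracket

### The arm

A 6-joint arm with a two-finger parallel gripper is mounted at the origin on the work surface. World frame = base frame: x ahead of the robot, y to its left, z up, the work surface at z = 0. Lengths are in m, angles in rad, forces in N, time in s.
With the tool pointing down it reaches from about 0.275 to 0.725 m from the base axis. Payload 15.9 kg.
Tool frame: the origin (TCP) lies midway between the tips of the shut fingers; the grasp point (between the pads) lies 19 mm behind it; z points along the fingers, y is the line along which they close (so a half turn about z gives the same grasp; the last joint's range is limited). The gripper opens to 85 mm and grips with 20 to 120 N. Pads are 22 mm wide; open, the fingers measure 114 mm over their backs; the gripper's body (76 mm by 85 mm) begins 54 mm behind the grasp point. The pads swing forward as they close: fully open they stand 13 mm farther back than shut.
Start: joints at [1.289, 0.213, -0.034, 1.323, 0, 1.571], TCP at [0.139, 0.48, 0.231] pointing down, gripper open.
Joint ranges: [-2.98, 2.98], [-0.74, 1.72], [-1.14, 1.35], [-2.1, 2.04], [-1.57, 1.44], [-3.14, 3.14]. Speed limits (rad/s): [1.89, 1.89, 2.39, 2.57, 3.14, 3.14].

### API

Orientations are given as a rotation vector (axis times angle).
In Python, from station import manip, viewer gives the robot as it stands.
- The arm moves only by the tool move_arm, never from a script. Its argument "steps" is text: rows parted by semicolons, each of 5 numbers parted by spaces: the shift along the tool's x, y, z in m, then the turn about the tool's z in degrees, then the closure, from 0 (fully open) to 1 (shut). In form: dx dy dz roll jaw; .... A call has exactly 8 rows; each row shifts and turns the commanded pose from where the row before left it, along the tool's axes as they then stand; what a row does not reach is not made up. A row lasts 1/8 s, in which the tool goes at most 62.5 mm and 10.7 degrees, less where a joint would pass 70% of its speed; a pose out of reach is approached as far as the arm can. A call is refused whole if a number of a shift passes 0.0625 or a number of a turn 10.7, either way. A call with a gripper value outside its range is refused whole. The fingers move at their own pace and stop on an object; "squeeze" is the grip in N (left out, the last holds). Time passes only in rows, so rows that do not move let the fingers close, or fill a call up. It gives the time, the measured TCP pose, the force, the opening and the grip force at its end, in the units of the state.
- manip.get_obs(): the state, without advancing time (a new reading comes with each control period).
- viewer.snapshot(name): name is "scene" or "top" or "wrist"; returns a dict with "frame" (420x560x3 uint8, red, green, blue), "range_z" (420x560 float32, m along the optical axis (not along the pixel's ray), 0 where there is no reading), "camera_matrix" (3x3 intrinsics, pixels), "R" (3x3) and "t" (3): a world point X has camera coordinates R X + t. Camera axes: x right, y down, z forward; pixel columns grow to the right and rows downward; lengths in m; the calibration is good to about 2 mm. A picture is of the moment at which its call begins.
- manip.close_job(): hands the job in; it is judged then, once.
Trained networks look in a picture, given as the dict that the camera call returned (one of the last four; its "shot" number tells which), for a name from the list of things; names that differ only in an ending like _2 or _b are one class to them, and where a whole thing is asked for, a point or a joint stands for the part that bears it (a point fixed in the world has none). Each returns a list of dicts, best first, with "score" (0 to 1); they miss things now and then, are a little off and sometimes report something else, mostly with a low value. They report only what shows in the picture. A call takes as long as a camera call. They do not tell look-alikes from the thing itself.
- viewer.spot_in(picture, label): "bbox" ([left, top, width, height] in pixels, round what is visible of it).
- viewer.outline_of(picture, label): "mask" (420x560 bool, what is visible of it) and "bbox" ([left, top, width, height] in pixels, round what is visible of it).
The state is a dict: "time_s": time; "qpos": joint angles; "qd": joint speeds; "joint_efforts": joint torques, N m; "tcp_pos": TCP position; "tcp_rot": TCP orientation; "contact_force": force on the tool from outside, world axes, zero at the start; "ft_torque": the same for the moment, N m; "finger_gap": finger opening in m; "finger_force": force on a finger pad.
Only numpy, scipy, OpenCV 4.12 (cv2) and the standard library are available. Lean on these libraries where they do the work, as an engineer would, in place of code of your own. Each camera call takes 0.05 s, during which the arm holds its last target. There are 200 camera calls.

### The job

Lift the red-capped specimen jar that stands between the white tube rack and the grey docking bracket out of the way and set it down upright in the steel tray. Then slide the rack, flat on the bench, end-on and square against the middle of the bracket's sprung pad, and press gently and steadily at about 10 newtons, which is the pad pushed in about half its travel, so that a colleague can fasten it. Finish while still holding the rack pressed like that, without letting go; never ram the pad, and leave the other things on the bench alone.

Things in the scene. Friction and masses are not known exactly. Their poses are not given: they have to be found in the camera images.
- bracket: Fixed grey docking bracket: upright plate 130 mm wide, 66 mm high, with a sprung aluminium pad in front of it, facing the rack. Origin: on the bench below the middle of the front face of the pad at rest. x: level, the press direction (rack to bracket); y: level, along the pad's width; z up. The upright plate's near face is at x = 40 mm.
- pad_face (a point): Centre of the front face of the sprung pad, 26 mm above the bench; axes as the bracket's. The pad is 54 mm wide (y), 44 mm high, 8 mm thick, its lower edge 4 mm above the bench. It moves with the pad.
- pad (a joint): How far the pad is pushed in, along the bracket's x, in m: 0 at rest, 0.025 at its hard stop. A linear spring of 800 N/m (10 N at 12.5 mm, 20 N at the stop) returns it to rest.
- rack: Loose white plastic tube rack, block 100 mm long (x), 50 wide (y), 50 high, 0.2 to 0.4 kg, eight empty 14 mm holes in its top. Origin: centre of its underside; z up. Starts on the bench about 0.24 m before the pad, its x within 0.4 rad of the bracket's x, +x end towards the bracket; both ends flat and alike. Sliding it on the bench costs 1 to 4 N besides the spring.
- jar: Loose closed specimen jar, white with a red screw cap, 52 mm in diameter, 72 mm high, about 0.13 kg, standing on the bench between rack and pad. Origin: centre of its underside, z up.
- tray_in (a point): Centre of the inner floor of the fixed steel tray, 4 mm above the bench. The tray is open, outside 120 mm (x) by 160 mm (y), 20 mm high, walls 4 mm.
- small_jar: Bystander: loose smaller jar, same make, 42 mm in diameter, 45 mm high. Origin: centre of its underside. Leave alone.
- tip_box: Bystander: loose blue box of pipette tips, 77 by 112 mm, 53 mm high. Origin: centre of its underside. Leave alone.
- mouse: Bystander: loose black computer mouse, 105 by 60 mm, 33 mm high. Origin: centre of its underside. Leave alone.
Things that resemble listed ones, but are neither listed nor needed, are in the scene too. Of the things that look like the bracket, the largest one is meant.

How it is judged:
On the way, in this order (a step that is already met when the one before it is completed fails the run):
1. the jar stands upright in the tray, let go (x of jar in the frame of tray_in between -0.045 and 0.045 m and y of jar in the frame of tray_in between -0.065 and 0.065 m and z of jar in the frame of tray_in between -0.004 and 0.005 m and angle between jar's own z axis and vertical below 0.12 rad and linear speed of jar below 0.02 m/s and contact force between jar and the fingers below 0.1 N), for 0.2 s.
2. the rack is pressed squarely against the middle of the pad with 6 to 14 N (contact force between rack and bracket between 6 and 14 N and value of joint pad between 0.0075 and 0.0175 m and y of rack in the frame of pad_face between -0.008 and 0.008 m and x of rack in the frame of pad_face between -0.056 and -0.046 m and angle between the x axis of rack and the x axis of bracket, either way round below 0.08 rad and angle between rack's own z axis and vertical below 0.08 rad and height (world z) of rack between -0.004 and 0.006 m and contact force between rack and the fingers above 2 N and linear speed of rack below 0.01 m/s), for 0.5 s.
At the end, for the whole second after the job is handed in: The fingers still hold the rack against the pad at 6 to 14 N (pad in 7.5 to 17.5 mm), centred within 8 mm, square within 0.08 rad, flat on the bench within 6 mm, still; the jar stands released, upright and at rest on the tray floor (all of step 1 and all of step 2); the arm keeps its last pose, push and grip.
It fails at once if the rack is rammed: over 25 N between rack and bracket (contact force between rack and bracket above 25 N).
It fails at once if the jar is tipped over (angle between jar's own z axis and vertical above 0.8 rad).
It fails at once if a bystander is moved by more than 20 mm (distance of any of small_jar, tip_box, mouse from where it was at the start of the episode above 0.02 m).
It also fails if it takes over 56 s, if anything falls off the work surface, if the arm or the gripper's body presses on something with over 40 N, if the wrist force passes 120 N, or if a joint passes its speed limit or range.

## Working session

There is one attempt and no reset: what is moved stays moved. The work goes in short steps, Python scripts to look and compute and a tool call to move; the robot and the scene stay as the last step left them, time stands still between calls to the robot, and variables do not carry over. Pictures are saved under pics/ and viewed, at most 10 in all, crops included, and the job is handed in when it is done.

Besides the shell and the picture viewer there is one more tool, called after "Emit:" in YAML: its name, and indented under it one key for each argument. move_arm: Moves the arm, as the interface text tells. Its arguments: {"type":"object","properties":{"steps":{"type":"string"},"squeeze":{"type":"number"}},"required":["steps"]}

```bash
mkdir -p pics; cat > h.py <<'E'
import numpy as np, cv2
from station import manip, viewer
def cloud(p):
    z=p["range_z"]; K=p["camera_matrix"]; v,u=np.mgrid[:420,:560]
    c=np.stack([(u-K[0,2])/K[0,0]*z,(v-K[1,2])/K[1,1]*z,z],-1)
    w=(c-np.array(p["t"]))@np.array(p["R"]); w[z<=0]=np.nan
    return w
E
python3 - <<'E'
from h import *
ims=[]
for n in("top","scene"):
    p=viewer.snapshot(n); w=cloud(p); im=p["frame"][:,:,::-1].copy(); np.savez(n+".npz",w=w,im=im)
    for l in("bracket","rack","jar","tray_in","small_jar","tip_box","mouse","pad"):
        try: r=viewer.outline_of(p,l)
        except Exception as e: print(l,e); continue
        for d in r:
            q=w[d["mask"]]; q=q[~np.isnan(q[:,0])]
            if len(q)==0: continue
            zt=np.percentile(q[:,2],95); t=q[q[:,2]>zt-.008]
            b=cv2.minAreaRect((t[:,:2]*1000).astype(np.float32))
            print(n,l,round(d["score"],2),d["bbox"],"ztop",zt.round(3),"rect",np.round(b[0],0),np.round(b[1],0),round(b[2],1))
    cv2.imwrite(f"pics/{n}.png",im)
print(manip.get_obs())
E
```

```text
top bracket 0.97 [124.8, 128.8, 37.0, 40.3] ztop 0.044 rect [745. 310.] [86. 62.] 11.5
top bracket 0.92 [120.6, 186.9, 51.2, 58.0] ztop 0.066 rect [582. 305.] [ 20. 129.] 89.1
top bracket 0.75 [100.8, 272.7, 37.6, 38.3] ztop 0.045 rect [403. 365.] [61. 86.] 76.3
top rack 0.91 [244.6, 186.1, 47.6, 34.2] ztop 0.054 rect [605.  17.] [ 50. 100.] 15.4
top jar 0.98 [194.1, 199.2, 33.2, 23.0] ztop 0.076 rect [589. 155.] [50. 49.] 86.5
top tray_in 0.79 [363.5, 224.6, 70.9, 56.9] ztop 0.02 rect [ 488. -289.] [120. 161.] 2.8
top small_jar 0.63 [196.9, 142.7, 18.0, 18.0] ztop 0.049 rect [731. 167.] [38. 39.] 88.4
top tip_box 0.97 [153.9, 271.0, 55.2, 42.1] ztop 0.057 rect [407. 222.] [111.  77.] 79.7
top mouse 0.67 [401.1, 120.0, 30.6, 40.9] ztop 0.036 rect [ 755. -346.] [93. 51.] 4.1
top pad 0.62 [153.2, 206.3, 16.4, 20.5] ztop 0.051 rect [581. 260.] [52.  9.] 0.4
top pad 0.49 [121.4, 287.0, 17.0, 21.3] ztop 0.034 rect [394. 335.] [ 6. 35.] 76.9
top pad 0.47 [148.9, 139.9, 12.4, 11.6] ztop 0.035 rect [753. 283.] [34. 14.] 37.5
top pad 0.36 [196.7, 199.9, 29.8, 22.8] ztop 0.076 rect [589. 155.]
[... 1141 characters left out ...]
2.] [57.  8.] 0.1
{'time_s': 0.9, 'qpos': array([ 1.28899643e+00,  2.12899581e-01, -3.44122101e-02,  1.32349563e+00,
        1.91800037e-05,  1.57082797e+00]), 'qd': array([-0.00094865, -0.0009831 ,  0.00012036,  0.00032214,  0.00117077,
       -0.00012883]), 'joint_efforts': array([ 1.84223296e-03, -6.85959220e+01,  4.87329304e+01,  1.23796879e-03,
       -5.55624172e-05, -7.27274096e-05]), 'tcp_pos': array([0.13903153, 0.48026211, 0.2313012 ]), 'tcp_rot': array([-4.41233386e-01, -3.11043219e+00,  1.30270750e-05]), 'contact_force': array([ 0.71134246, -0.03103721,  0.02799221]), 'ft_torque': array([0.10307762, 0.04364755, 0.00820817]), 'finger_force': 0.0, 'finger_gap': 0.08537066921352193}
```

```bash
python3 - <<'E'
from h import *
from scipy.spatial.transform import Rotation as R
print(R.from_rotvec(manip.get_obs()["tcp_rot"]).as_matrix().round(3))
for n in("top","scene"):
    d=np.load(n+".npz"); w=d["w"].reshape(-1,3); w=w[~np.isnan(w[:,0])]
    def box(x0,x1,y0,y1,z0,z1,nm):
        q=w[(w[:,0]>x0)&(w[:,0]<x1)&(w[:,1]>y0)&(w[:,1]<y1)&(w[:,2]>z0)&(w[:,2]<z1)]
        b=cv2.minAreaRect((q[:,:2]*1000).astype(np.float32))
        print(n,nm,len(q),np.round(b[0],1),np.round(b[1],1),round(b[2],2), np.percentile(q,[2,98],axis=0).round(3).tolist())
    box(.5,.66,.285,.34,.058,.08,"plate"); box(.53,.63,.245,.275,.04,.056,"padtop"); box(.53,.63,.24,.275,.01,.04,"padface")
    box(.53,.68,-.06,.1,.046,.06,"rack"); box(.54,.64,.11,.2,.07,.08,"jar"); box(.4,.6,-.4,-.18,.016,.025,"tray"); box(.42,.54,-.36,-.22,.0,.012,"floor")
im=np.load("top.npz")["im"]; cv2.imwrite("pics/top_c.png",cv2.resize(im[90:330,90:450],None,fx=2.2,fy=2.2))
E
```

```text
[[-0.961  0.278 -0.   ]
 [ 0.278  0.961 -0.   ]
 [ 0.    -0.    -1.   ]]
top plate 269 [582.4 305.2] [ 20.5 129.4] 89.12 [[0.52, 0.296, 0.058], [0.643, 0.314, 0.071]]
top padtop 100 [582.2 259.6] [54.1  9.3] 0.39 [[0.555, 0.255, 0.041], [0.609, 0.264, 0.053]]
top padface 87 [581.5 265.2] [19.4 52.9] 89.36 [[0.555, 0.256, 0.012], [0.607, 0.274, 0.04]]
top rack 679 [605.1  17.3] [50.5 99.7] 16.1 [[0.574, -0.031, 0.046], [0.636, 0.065, 0.055]]
top jar 319 [588.5 155.1] [50.3 48.7] 87.65 [[0.566, 0.132, 0.07], [0.611, 0.178, 0.077]]
top tray 387 [ 487.7 -288.8] [119.9 161.4] 2.98 [[0.426, -0.37, 0.016], [0.549, -0.208, 0.024]]
top floor 2569 [ 480. -290.] [119.9 139.8] 0.02 [[0.425, -0.357, 0.0], [0.538, -0.223, 0.009]]
scene plate 215 [579.6 307.8] [ 20.  130.5] 89.64 [[0.517, 0.298, 0.058], [0.643, 0.316, 0.07]]
scene padtop 73 [578.2 261.9] [57.   7.7] 0.09 [[0.551, 0.258, 0.04], [0.606, 0.266, 0.052]]
scene padface 70 [580.9 266.4] [17. 52.] 89.84 [[0.556, 0.258, 0.011], [0.606, 0.275, 0.038]]
scene rack 590 [602.6  19.7] [ 54.3 100.6] 17.21 [[0.571, -0.027, 0.046], [0.635, 0.069, 0.054]]
scene jar 296 [585.9 157.1] [51.5 48.3] 10.52 [[0.562, 0.135, 0.071], [0.61, 0.18, 0.076]]
scene tray 372 [ 483.4 -287.1] [127.9 163.9] 1.96 [[0.421, -0.367, 0.016], [0.547, -0.206, 0.024]]
scene floor 1193 [ 480.4 -290.1] [119.6 139.5] 0.2 [[0.425, -0.357, 0.003], [0.525, -0.224, 0.011]]
```

View pics/top_c.png

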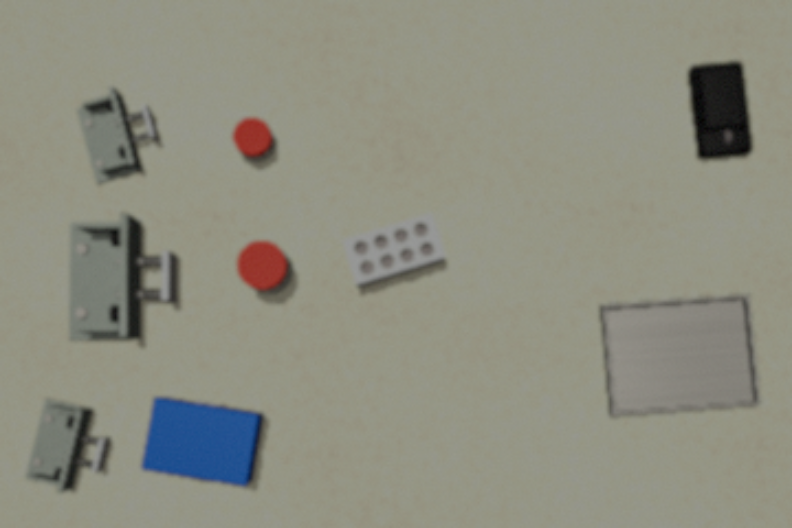

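The crop shows the large bracket and pad at left (pad about 168,277), the jar's red cap at (262,265), the rack at (395,250) and the tray at (680,355). The other objects are the two small brackets, the small jar at (252,137), the tip box and the mouse. I'll first turn the tool so that its x is world +y and its y is world +x.

Emit:
move_arm:
  steps: "0 0 0 9.2 0;0 0 0 9.2 0;0 0 0 9.2 0;0 0 0 9.2 0;0 0 0 9.2 0;0 0 0 9.3 0;0 0 0 9.3 0;0 0 0 9.3 0"
  squeeze: 40

```text
time_s: 1.9
tcp_pos: [0.139, 0.4803, 0.2313]
tcp_rot: [-2.228, -2.215, 0.0]
contact_force: [0.8, 0.1, -0.2]
finger_gap: 0.0854
finger_force: 0.0
```

Emit:
move_arm:
  steps: "-0.036 0.05 0 0 0;-0.036 0.05 0 0 0;-0.036 0.05 0 0 0;-0.036 0.05 0 0 0;-0.036 0.05 0 0 0;-0.036 0.05 0 0 0;-0.036 0.05 0 0 0;-0.036 0.05 0 0 0"

```text
time_s: 2.9
tcp_pos: [0.5404, 0.1904, 0.2314]
tcp_rot: [2.223, 2.22, 0.001]
contact_force: [0.3, 2.2, 0.3]
finger_gap: 0.0854
finger_force: 0.0
```

Emit:
move_arm:
  steps: "-0.036 0.048 0 0 0;0 0 0.04 0 0;0 0 0.04 0 0;0 0 0.03 0 0;0 0 0 0 0;0 0 0 0 0;0 0 0 0 0;0 0 0 0 0"

```text
time_s: 3.9
tcp_pos: [0.5873, 0.156, 0.1223]
tcp_rot: [2.222, 2.22, 0.002]
contact_force: [0.4, -0.0, -0.3]
finger_gap: 0.0858
finger_force: 0.0
```

```bash
python3 - <<'E'
from h import *
p=viewer.snapshot("wrist"); w=cloud(p)
for l in("jar","rack"):
  for d in viewer.outline_of(p,l):
    q=w[d["mask"]]; q=q[~np.isnan(q[:,0])]; zt=np.percentile(q[:,2],95); t=q[q[:,2]>zt-.008]
    b=cv2.minAreaRect((t[:,:2]*1000).astype(np.float32)); print(l,d["score"],zt,b)
cv2.imwrite("pics/w1.png",p["frame"][:,:,::-1]); o=manip.get_obs(); print(o["tcp_pos"],o["qpos"].round(2))
E
```

```text
rack 0.63 0.04977086352652987 ((585.7781372070312, 89.90087890625), (52.869895935058594, 143.3547821044922), 12.242819786071777)
[0.58693595 0.15594773 0.1216616 ] [ 0.26  0.47  0.05  1.15 -0.    1.83]
```

View pics/w1.png

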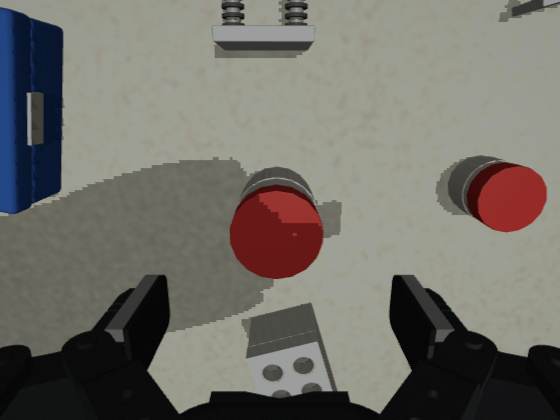

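The jar's cap at (277,232) sits midway between the fingers. The pad is at the top (264,38) and the rack's near end at the bottom (283,330). I'll measure the cap and pad in this view.

```bash
python3 - <<'E'
from h import *
p=viewer.snapshot("wrist"); w=cloud(p); f=p["frame"].astype(int)
np.savez("w1.npz",w=w,im=p["frame"])
m=(f[...,0]>100)&(f[...,1]<70)&(w[...,2]>.068)
q=w[m]; q=q[q[:,0]<.65]; print(len(q),cv2.minEnclosingCircle((q[:,:2]*1000).astype(np.float32)),q[:,2].mean())
g=w.reshape(-1,3); g=g[(abs(g[:,0]-.58)<.05)&(g[:,1]>.235)&(g[:,1]<.275)&(g[:,2]>.012)&(g[:,2]<.056)]
t=g[g[:,2]>.046]; print("padtop",cv2.minAreaRect((t[:,:2]*1000).astype(np.float32)),t.min(0),t.max(0))
t=g[(g[:,2]<.042)&(g[:,1]<.262)]; print("face",len(t),t.min(0),t.max(0),np.polyfit(t[:,0],t[:,1],1),np.median(t[:,1]))
r=w.reshape(-1,3); r=r[(r[:,1]<.09)&(r[:,1]>.03)&(abs(r[:,0]-.6)<.06)&(r[:,2]>.045)]; print("rack",cv2.minAreaRect((r[:,:2]*1000).astype(np.float32)))
E
```

```text
6364 ((586.6265258789062, 155.08192443847656), 25.926130294799805) 0.07116994427267662
padtop ((579.7608642578125, 259.6824645996094), (53.587650299072266, 7.9448561668396), 0.0023270403034985065) [0.55296698 0.25571018 0.04600032] [0.60655481 0.26365545 0.04987074]
face 602 [0.55315231 0.25570315 0.01202641] [0.60629045 0.25631712 0.04198717] [-0.00086471  0.25646195] 0.255959352383516
rack ((595.2742309570312, 44.90415954589844), (50.28629684448242, 44.4946174621582), 15.57576847076416)
```

Pad centre is at x 0.580, its face at y 0.256, normal along +y; the jar is at (0.587, 0.155). I'll grasp the jar now.

Emit:
move_arm:
  steps: "-0.001 0 0.03 0 0;0 0 0.03 0 0;0 0 0.025 0 0;0 0 0.015 0 0;0 0 0 0 0;0 0 0 0 0.2;0 0 0 0 0.4;0 0 0 0 0.6"
  squeeze: 30

```text
time_s: 5.1
tcp_pos: [0.5872, 0.1551, 0.0223]
tcp_rot: [2.222, 2.22, 0.002]
contact_force: [-3.3, 0.3, 5.7]
finger_gap: 0.051
finger_force: 30.0
```

Emit:
move_arm:
  steps: "0 0 0 0 0.6;0 0 0 0 0.6;0 0 0 0 0.6;0 0 -0.02 0 0.6;0 0 -0.03 0 0.6;0 0 -0.03 0 0.6;0 0 -0.02 0 0.6;0 0 0 0 0.6"

```text
time_s: 6.1
tcp_pos: [0.5878, 0.1552, 0.123]
tcp_rot: [2.221, 2.219, 0.004]
contact_force: [0.5, -0.2, -1.5]
finger_gap: 0.0512
finger_force: 32.1
```

Emit:
move_arm:
  steps: "-0.02 -0.005 0 0 0.6;-0.04 -0.009 0 0 0.6;-0.04 -0.009 0 0 0.6;-0.04 -0.009 0 0 0.6;-0.04 -0.009 0 0 0.6;-0.04 -0.009 0 0 0.6;-0.04 -0.009 0 0 0.6;-0.04 -0.009 0 0 0.6"

```text
time_s: 7.1
tcp_pos: [0.5168, -0.1468, 0.1203]
tcp_rot: [-2.222, -2.219, 0.001]
contact_force: [0.2, -0.6, -1.6]
finger_gap: 0.051
finger_force: 32.1
```

Emit:
move_arm:
  steps: "-0.04 -0.009 0 0 0.6;-0.04 -0.009 0 0 0.6;-0.04 -0.009 0 0 0.6;-0.024 -0.006 0 0 0.6;0 0 0 0 0.6;0 0 0.03 0 0.6;0 0 0.03 0 0.6;0 0 0 0 0.6"

```text
time_s: 8.1
tcp_pos: [0.4834, -0.2876, 0.0591]
tcp_rot: [-2.219, -2.218, 0.002]
contact_force: [-0.7, 0.2, -1.4]
finger_gap: 0.0509
finger_force: 32.1
```

Emit:
move_arm:
  steps: "0 0 0.015 0 0.6;0 0 0.01 0 0.6;0 0 0.004 0 0.6;0 0 0.003 0 0.6;0 0 0 0 0.6;0 0 0 0 0.4;0 0 0 0 0.2;0 0 0 0 0.1"

```text
time_s: 9.1
tcp_pos: [0.4856, -0.2891, 0.0296]
tcp_rot: [2.222, 2.22, 0.0]
contact_force: [0.3, -0.1, 0.3]
finger_gap: 0.0768
finger_force: 0.0
```

Emit:
move_arm:
  steps: "0 0 0 0 0.1;0 0 -0.02 0 0.1;0 0 -0.03 0 0.1;0 0 -0.04 0 0.1;0 0 -0.04 0 0;0 0 0 0 0;0 0 0 0 0;0 0 0 0 0"

```text
time_s: 10.1
tcp_pos: [0.4849, -0.2887, 0.1581]
tcp_rot: [-2.221, -2.219, 0.001]
contact_force: [0.1, 0.9, -0.6]
finger_gap: 0.0856
finger_force: 0.0
```

```bash
python3 - <<'E'
from h import *
p=viewer.snapshot("top"); w=cloud(p).reshape(-1,3); cv2.imwrite("pics/t2.png",cv2.resize(p["frame"][150:300,220:450,::-1],None,fx=3,fy=3))
p=viewer.snapshot("wrist"); f=p["frame"].astype(int); v=cloud(p)
m=(f[...,0]>100)&(f[...,1]<70)&(v[...,2]>.06); q=v[m]
print("jar",cv2.minEnclosingCircle((q[:,:2]*1000).astype(np.float32)),q[:,2].mean(),np.percentile(q[:,2],[5,95]))
r=w[(w[:,1]<.1)&(w[:,1]>-.06)&(abs(w[:,0]-.6)<.08)&(w[:,2]>.046)&(w[:,2]<.058)]; print("rack",cv2.minAreaRect((r[:,:2]*1000).astype(np.float32)))
E
```

```text
jar ((485.8386535644531, -289.165771484375), 25.79281234741211) 0.07516378870052967 [0.07412797 0.07617745]
rack ((605.1056518554688, 17.517417907714844), (50.237274169921875, 99.75324249267578), 16.172780990600586)
```

View pics/t2.png

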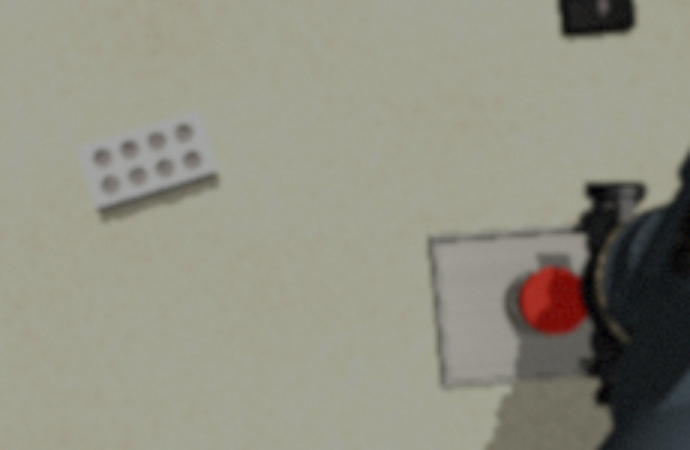

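The jar stands upright in the tray, cap at (553,300) and 75 mm high; the rack hasn't moved. Now I'll go above the rack.

Emit:
move_arm:
  steps: "0.038 0.0148 0 0 0;0.038 0.0148 0 0 0;0.038 0.0148 0 0 0;0.038 0.0148 0 0 0;0.038 0.0148 0 0 0;0.038 0.0148 0 0 0;0.038 0.0148 0 0 0;0.038 0.0148 0 0 0"

```text
time_s: 11.2
tcp_pos: [0.6042, 0.0162, 0.1588]
tcp_rot: [-2.222, -2.22, 0.001]
contact_force: [1.0, -0.8, -0.1]
finger_gap: 0.0856
finger_force: 0.0
```

Emit:
move_arm:
  steps: "0.002 0 0 -8 0;0 0 0 -8 0;0 0 0 0 0;0 0 0 0 0;0 0 0 0 0;0 0 0 0 0;0 0 0 0 0;0 0 0 0 0"

```text
time_s: 12.2
tcp_pos: [0.6041, 0.0169, 0.1593]
tcp_rot: [1.892, 2.508, 0.0]
contact_force: [-0.0, -0.1, 0.1]
finger_gap: 0.0856
finger_force: 0.0
```

```bash
python3 - <<'E'
from h import *
from scipy.spatial.transform import Rotation as R
p=viewer.snapshot("wrist"); w=cloud(p).reshape(-1,3); o=manip.get_obs()
r=w[(w[:,2]>.044)&(w[:,2]<.056)&(abs(w[:,0]-.6)<.09)&(w[:,1]<.12)&(w[:,1]>-.06)]; print(len(r),r.min(0),r.max(0),cv2.minAreaRect((r[:,:2]*1000).astype(np.float32)))
print(o["tcp_pos"],R.from_rotvec(o["tcp_rot"]).as_matrix().round(3),o["contact_force"])
cv2.imwrite("pics/w2.png",p["frame"][:,:,::-1])
E
```

```text
7941 [ 0.56545011 -0.03736434  0.04401261] [0.64044493 0.0719996  0.05163179] ((603.1017456054688, 17.11801528930664), (50.19242477416992, 100.30049133300781), 16.047405242919922)
[0.60406926 0.01690302 0.15932229] [[-0.275  0.962  0.   ]
 [ 0.962  0.275 -0.   ]
 [-0.     0.    -1.   ]] [-1.00858993  0.52339757 -0.03476829]
```

View pics/w2.png

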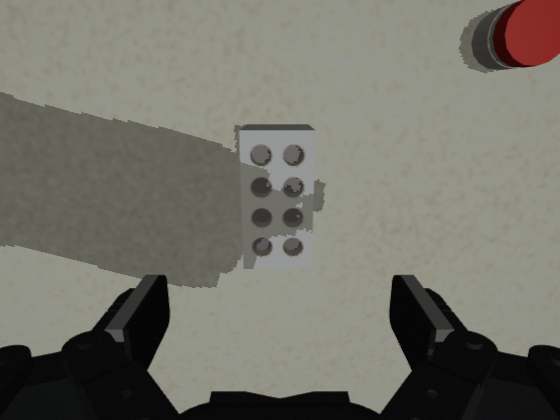

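The rack (277,197) is square with the tool and centred between the fingers. I'll go down and grip it.

Emit:
move_arm:
  steps: "0 -0.001 0.03 0 0;0 0 0.035 0 0;0 0 0.035 0 0;0 0 0.025 0 0;0 0 0.015 0 0;0 0 0.008 0 0;0 0 0 0 0;0 0 0 0 0.2"
  squeeze: 60

```text
time_s: 13.25
tcp_pos: [0.6037, 0.0166, 0.0122]
tcp_rot: [1.891, 2.507, 0.001]
contact_force: [0.2, 0.6, 0.1]
finger_gap: 0.0699
finger_force: 0.0
```

Emit:
move_arm:
  steps: "0 0 0 0 0.4;0 0 0 0 0.6;0 0 0 0 0.6;0 0 0 0 0.6;0 0 0 0 0.6;0 0 0 0 0.6;0 0 0 0 0.6;0 0 0 0 0.6"

```text
time_s: 14.25
tcp_pos: [0.6036, 0.0166, 0.0122]
tcp_rot: [1.891, 2.507, 0.001]
contact_force: [-1.1, -0.9, 6.3]
finger_gap: 0.0489
finger_force: 63.3
```

Emit:
move_arm:
  steps: "0 0 -0.0005 4 0.6;0 0 0 4 0.6;0 0 0 4 0.6;0 0 0 4 0.6;0 -0.006 0 0 0.6;0 -0.006 0 0 0.6;0 -0.006 0 0 0.6;0 -0.005 0 0 0.6"

```text
time_s: 15.25
tcp_pos: [0.58, 0.0166, 0.0122]
tcp_rot: [2.221, 2.221, 0.001]
contact_force: [2.9, -0.5, 3.3]
finger_gap: 0.0494
finger_force: 62.9
```

Emit:
move_arm:
  steps: "0.01 0 0 0 0.6;0.02 0 0 0 0.6;0.02 0 0 0 0.6;0.02 0 0 0 0.6;0.02 0 0 0 0.6;0.02 0 0 0 0.6;0.02 0 0 0 0.6;0.01 0 0 0 0.6"

```text
time_s: 16.25
tcp_pos: [0.58, 0.157, 0.0122]
tcp_rot: [2.221, 2.22, -0.001]
contact_force: [-0.1, -6.5, 9.8]
finger_gap: 0.0495
finger_force: 63.6
```

```bash
cat > m.py <<'E'
from h import *
from scipy.spatial.transform import Rotation as R
import sys
o=manip.get_obs(); print(o["tcp_pos"].round(4),R.from_rotvec(o["tcp_rot"]).as_matrix()[:,1].round(4),o["contact_force"].round(1),o["finger_force"])
for n in ("wrist","top","scene"):
    p=viewer.snapshot(n); w=cloud(p).reshape(-1,3); cv2.imwrite(f"pics/{sys.argv[1]}_{n}.png",p["frame"][:,:,::-1])
    y=o["tcp_pos"][1]
    r=w[(w[:,2]>.044)&(w[:,2]<.053)&(abs(w[:,0]-.58)<.024)&(w[:,1]<.249)&(w[:,1]>y+.02)]
    if len(r)<20: print(n,len(r)); continue
    a=w[(w[:,2]>.044)&(w[:,2]<.0525)&(abs(w[:,0]-.58)<.035)&(w[:,1]<.249)&(w[:,1]>y+.025)]
    print(n,len(r),"rack",cv2.minAreaRect((a[:,:2]*1000).astype(np.float32)),a.min(0).round(4),a.max(0).round(4))
    g=w[(abs(w[:,0]-.58)<.05)&(w[:,1]>.25)&(w[:,1]<.285)&(w[:,2]>.046)&(w[:,2]<.053)]
    if len(g)>20: print(n,"pad",g.min(0).round(4),g.max(0).round(4))
E
python3 m.py a
```

```text
[0.58   0.157  0.0122] [ 1.e+00 -3.e-04  3.e-04] [-0.1 -6.5  9.8] 63.61539915204048
wrist 13906 rack ((580.706787109375, 195.0360565185547), (26.129987716674805, 50.29713439941406), 89.98928833007812) [0.5556 0.182  0.044 ] [0.6059 0.2081 0.0517]
top 0
scene 185 rack ((579.329345703125, 196.36569213867188), (53.939491271972656, 28.549150466918945), 0.8456921577453613) [0.5522 0.1821 0.0442] [0.6063 0.2107 0.0525]
scene pad [0.5527 0.2581 0.0463] [0.6057 0.2658 0.0529]
```

View pics/a_wrist.png

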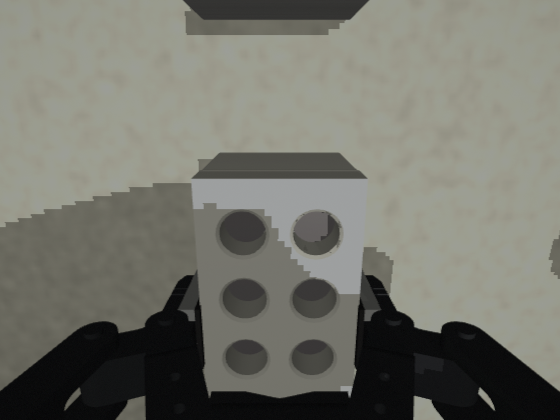

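Rack front is at y 0.208, centred on the pad to within 1 mm and square; the pad sits at the top of the view (277,10). I'll approach gently.

Emit:
move_arm:
  steps: "0.004 0 -0.0005 0 0.6;0.007 0 0 0 0.6;0.007 0 0 0 0.6;0.007 0 0 0 0.6;0.006 0 0 0 0.6;0.005 0 0 0 0.6;0.004 0 0 0 0.6;0.002 0 0 0 0.6"

```text
time_s: 17.4
tcp_pos: [0.5801, 0.1989, 0.0122]
tcp_rot: [-2.222, -2.221, 0.0]
contact_force: [0.4, -1.7, -1.5]
finger_gap: 0.0492
finger_force: 62.5
```

Emit:
move_arm:
  steps: "0.001 0 0 0 0.6;0.001 0 0 0 0.6;0.001 0 0 0 0.6;0.001 0 0 0 0.6;0.001 0 0 0 0.6;0.001 0 0 0 0.6;0.001 0 0 0 0.6;0.001 0 0 0 0.6"

```text
time_s: 18.4
tcp_pos: [0.5802, 0.2066, 0.0123]
tcp_rot: [2.222, 2.22, -0.0]
contact_force: [-0.1, -1.3, -2.8]
finger_gap: 0.0493
finger_force: 62.4
```

```bash
python3 m.py b
```

```text
[0.5802 0.2066 0.0123] [ 1.e+00 -8.e-04 -0.e+00] [-0.1 -1.3 -2.8] 62.42069363594055
wrist 8621 rack ((580.89892578125, 240.2996368408203), (17.39025115966797, 50.491729736328125), 89.98715209960938) [0.5557 0.2316 0.044 ] [0.6061 0.249  0.0513]
wrist pad [0.5526 0.25   0.046 ] [0.6066 0.2655 0.0515]
top 0
scene 120 rack ((580.3545532226562, 240.201171875), (16.869182586669922, 55.42193603515625), 89.79525756835938) [0.5526 0.2317 0.0441] [0.6081 0.2486 0.0524]
scene pad [0.5515 0.2503 0.0467] [0.606  0.2674 0.053 ]
```

Emit:
move_arm:
  steps: "0.001 0 0 0 0.6;0.001 0 0 0 0.6;0.001 0 0 0 0.6;0.001 0 0 0 0.6;0.001 0 0 0 0.6;0.001 0 0 0 0.6;0.001 0 0 0 0.6;0.001 0 0 0 0.6"

```text
time_s: 19.55
tcp_pos: [0.5803, 0.2143, 0.0123]
tcp_rot: [2.222, 2.22, -0.001]
contact_force: [0.9, -7.1, -1.1]
finger_gap: 0.0493
finger_force: 62.6
```

Emit:
move_arm:
  steps: "0.001 0 0 0 0.6;0.001 0 0 0 0.6;0.0005 0 0 0 0.6;0 0 0 0 0.6;0 0 0 0 0.6;0 0 0 0 0.6;0 0 0 0 0.6;0 0 0 0 0.6"

```text
time_s: 20.55
tcp_pos: [0.5802, 0.2165, 0.0123]
tcp_rot: [2.222, 2.219, -0.001]
contact_force: [-0.3, -8.9, 0.0]
finger_gap: 0.0494
finger_force: 62.7
```

```bash
python3 m.py c; python3 - <<'E'
from h import *
p=viewer.snapshot("wrist"); w=cloud(p).reshape(-1,3)
for a,b in((.012,.04),(.045,.053)):
    g=w[(abs(w[:,0]-.58)<.03)&(w[:,1]>.225)&(w[:,1]<.29)&(w[:,2]>a)&(w[:,2]<b)]
    print(np.histogram(g[:,1],np.arange(.225,.2901,.0025))[0], g[:,1].max())
z=w[(abs(w[:,0]-.58)<.02)&(w[:,1]>.225)&(w[:,1]<.266)&(w[:,2]>.044)&(w[:,2]<.056)]
print("tilt",np.polyfit(z[:,1],z[:,2],1))
for f in ("a","c"): pass
E
```

```text
[0.5802 0.2165 0.0123] [ 1.     -0.0012 -0.    ] [-0.3 -8.9  0. ] 62.66659364104271
wrist 5474 rack ((581.0317993164062, 245.23362731933594), (7.52952241897583, 50.35035705566406), 89.99803161621094) [0.5559 0.2415 0.044 ] [0.6062 0.249  0.0513]
wrist pad [0.5528 0.25   0.046 ] [0.6066 0.2754 0.0515]
top 0
scene 74 rack ((579.8861083984375, 245.15579223632812), (52.10090255737305, 7.089752674102783), 0.13106633722782135) [0.5538 0.2416 0.0447] [0.6059 0.2487 0.0523]
scene pad [0.549  0.2503 0.046 ] [0.6061 0.2772 0.0529]
[ 597  255    0    0    0    0    0  355  555  599  491  143    1    0
    0    0    0    0    0  112 1573  623  381  611  425  550] 0.2898272303717616
[1078  531  549  765 1142 1203 1253 1382  831  657  644  705 1018 1407
 1453 1485 1818 1560 1618 1723  205    0    0    0    0    0] 0.2753591930763023
tilt [0.01064629 0.0464426 ]
```

View pics/c_wrist.png

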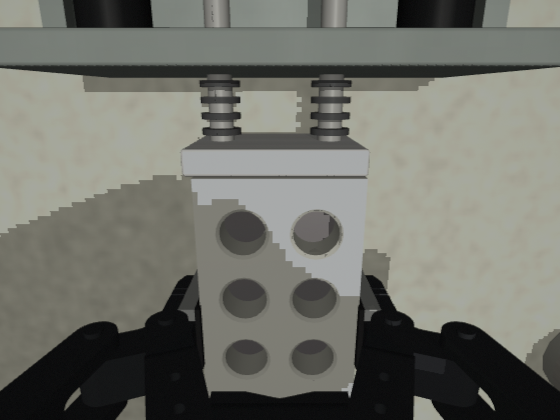

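The rack is square on the pad at (276,163), pushed in about 11.8 mm (about 9.4 N; the wrist reads 8.9 N) and steady. I'll hold briefly, then hand in.

Emit:
move_arm:
  steps: "0 0 0 0 0.6;0 0 0 0 0.6;0 0 0 0 0.6;0 0 0 0 0.6;0 0 0 0 0.6;0 0 0 0 0.6;0 0 0 0 0.6;0 0 0 0 0.6"

```text
time_s: 21.75
tcp_pos: [0.5802, 0.2165, 0.0123]
tcp_rot: [2.222, 2.219, -0.001]
contact_force: [-0.6, -8.0, -0.7]
finger_gap: 0.0492
finger_force: 62.7
```

```bash
python3 -c "
from station import manip
print(manip.get_obs()['contact_force'],manip.close_job())"
```

```text
the job is handed in; nothing more can be done
[-0.60986603 -7.97181505 -0.66434554] None
```

I handed the job in at about 22 s: the jar stands upright and released in the tray, and the gripper is still holding the rack square on the pad, which is pushed in about 12 mm (about 9 N); the hand-in returned no verdict.

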